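# Find the high spot of a bent pulley with a plunger indicator

### The job

Slide the dial indicator up to the pulley until its sprung plunger is pressed in by 4 to 5 mm against the rim, then turn the pulley by its crank knob all the way round, watching the needle, and leave it with the highest spot of the rim (not the lesser bump) under the plunger. Never drive the plunger solid and never touch it with the hand; leave the other tools and tins on the bench where they are.

Things in the scene. Friction and masses are not known exactly. Their poses are not given: they have to be found in the camera images.
- stand: Truing stand fixed to the bench: dark steel plate 14 mm thick, 180 x 180 mm, with a 100 mm wide tongue along its +y out to y = 270 mm. Origin: underside of the plate on the vertical spindle axis; z is up, +y points from the spindle to the indicator
- wheel_centre (a point): Spindle axis at the height of the steel pulley (46 to 66 mm over the bench), fixed at any angle under a face plate (156 mm wide, top at 71 mm, nut to 84 mm). Rim radius 72 mm but for two smooth bumps 60 degrees wide: the high spot, 76 mm (1 mm less at 17 degrees off its top), and a lesser one, 74 mm, 143 degrees counterclockwise of it from above. Turns both ways endlessly, stays where left
- crank_knob (a point): Crank knob on the face plate, 52 mm from the spindle axis: black upright round grip, 20 mm in diameter, 77 to 125 mm above the bench; point 103 mm above the bench. It spins freely on its pin, so the hand can hold it from above and carry it round the spindle without turning. Turning takes about 3 N here; nothing else on the wheel is higher than 84 mm
- carriage_post (a point): Upright steel post, 20 mm in diameter, top 105 mm above the bench, by which the indicator's carriage is slid; point 80 mm above the bench (carriage round it below 40 mm). The carriage slides along the stand's -y towards the wheel, up to 45 mm from its outer end, where the post is at y = 235 mm, with about 10 N of drag, and stays where it is left
- dial (a point): Centre of the white dial face on the carriage, 69 mm above the bench, housing 52 mm in diameter; 85 mm from the post on the wheel's side
- plunger: Sprung plunger of the indicator, a level steel rod with an 8 mm ball end, 57 mm above the bench, pointing along the stand's -y at the rim. Origin: its free end, 135 mm nearer the wheel than the post when not pressed in. In contact, its y in the stand's frame is the rim's radius there. 12 mm of travel; its spring gives 1 N when free, 5 N at full travel
- needle (a joint): Needle of the dial, rad, clockwise from above: 0 with the plunger free (needle along the stand's +y), 0.4 rad for each mm pressed in: 1.6 to 2.0 rad is 4 to 5 mm; 4.8 rad is solid
- pencil: flat red pencil 146 mm long lying on the bench, to be left alone
- bolt: hex bolt 77 mm long lying on the bench, to be left alone
- hex_key: bent hex key 98 mm long lying on the bench, to be left alone
- grease_tin: round tin 75 mm wide, 40 mm high, to be left alone

How it is judged:
On the way, in this order (a step that is already met when the one before it is completed fails the run):
1. the plunger is pressed in 3 to 6.5 mm against the rim (value of joint needle between 1.2 and 2.6 rad and y of plunger in the frame of stand above 0.071 m), for 0.4 s.
2. the highest spot of the rim comes under the pressed plunger (y of plunger in the frame of stand above 0.075 m and value of joint needle above 1 rad), for 0.1 s.
At the end, for the whole second after the job is handed in: the plunger bears on the rim's highest spot (within 1 mm of the 76 mm top, about 17 degrees either way), still pressed in by 2.5 to 11.2 mm, and the wheel has been let go (all of step 2 and value of joint needle below 4.5 rad and linear speed of plunger below 0.005 m/s); the robot touches nothing.
It fails at once if the plunger is loaded with more than 8 N (contact force between plunger and anything else above 8 N).
It fails at once if the robot touches the plunger (contact force between the arm and plunger above 0.3 N).
It fails at once if the plunger is driven solid (pressed in more than 11.6 mm) (value of joint needle above 4.64 rad).
It fails at once if a tool or tin on the bench is pushed more than 20 mm (distance of any of pencil, bolt, hex_key, grease_tin from where it was at the start of the episode above 0.02 m).
It also fails if it takes over 72 s, if anything falls off the work surface, if the arm or the gripper's body presses on something with over 40 N, if the wrist force passes 120 N, or if a joint passes its speed limit or range.

### The arm

A 6-joint arm with a two-finger parallel gripper is mounted at the origin on a cart in front of the work surface, level with it; the furniture and walls round the work are solid. World frame = base frame: x ahead of the robot, y to its left, z up, the work surface at z = 0. Lengths are in m, angles in rad, forces in N, time in s.
With the tool pointing down it reaches from about 0.25 to 0.725 m from the base axis. Payload 4 kg.
Tool frame: the origin (TCP) lies at the very end of the fingers, on their centre line; the grasp point (between the pads) lies 19 mm behind it; z points along the fingers, y is the line along which they close (so a half turn about z gives the same grasp; the last joint's range is limited). The gripper opens to 85 mm and grips with 20 to 120 N. Pads are 22 mm wide; open, the fingers measure 114 mm over their backs; the gripper's body (76 mm by 85 mm) begins 54 mm behind the grasp point. The pads swing forward as they close: fully open they stand 13 mm farther back than shut.
Start: joints at [-1.238, 0.241, 0.005, 1.335, 0, 1.571], TCP at [0.163, -0.473, 0.231] pointing down, gripper open.
Joint ranges: [-2.72, 2.72], [-1.05, 1.87], [-1.09, 1.28], [-1.99, 2.15], [-1.42, 1.44], [-3.14, 3.14]. Speed limits (rad/s): [2.79, 2.79, 3.14, 3.14, 3.14, 3.14].

### API

Orientations are given as a unit quaternion [x, y, z, w].
In Python, from workcell import bot, vision, workorder, boxes_of gives the robot as it stands.
- The arm moves only by the tool send_rows, never from a script. Its argument "motion" is text: rows parted by semicolons, each of 5 numbers parted by spaces: the closure, from -1 (fully open) to 1 (shut), so that 0 is half open, then the shift along the tool's x, y, z in cm, then the turn about the tool's z in rad. In form: claw x y z twist; .... A call has 1 to 5 rows; each row is the pose to reach, as a shift and turn from the pose commanded when the call began, along the tool's axes at that moment; what a row does not reach only later rows make up. A row lasts 1/10 s, in which the tool goes at most 50 mm and 8.59 degrees, less where a joint would pass 70% of its speed; a pose out of reach is approached as far as the arm can. A call with a gripper value outside its range is refused whole. The fingers move at their own pace and stop on an object; the grip force is fixed at half the most. Time passes only in rows, so rows that repeat a pose let the fingers close. It gives the time, the measured TCP pose, the force, the opening and the grip force at its end, in the units of the state.
- bot.get_obs(): the state, without advancing time (a new reading comes with each control period).
- vision.camera(name): name is "scene" or "side" or "wrist"; returns the picture (420x560x3 uint8, red, green, blue); there is no depth.
- vision.camera_model(name): a dict with "fov_y" (degrees; the focal length in pixels is half the picture's height over the tangent of half this angle, whatever the lens; pixels are square), "cx", "cy" (the principal point, pixels), "world_from_camera" (4x4, takes a point from camera to world coordinates); the wrist camera has in their place "hand_eye" (4x4, takes a point from camera to tool coordinates, whose origin is the TCP and whose axes are the flange's). Camera axes: x right, y down, z forward; pixel columns grow to the right and rows downward; lengths in m; the calibration is good to about 2 mm. A picture is of the moment at which its call begins: read the wrist's pose just before it. camera_model takes no time and is no camera call.
- workorder.job_done(): hands the job in; it is judged then, once.
Trained networks look in the newest picture that a camera, given by its name, has taken for a name from the list of things; names that differ only in an ending like _2 or _b are one class to them, and where a whole thing is asked for, a point or a joint stands for the part that bears it (a point fixed in the world has none). Each returns a list of dicts, best first, with "conf" (0 to 1); they miss things now and then, are a little off and sometimes report something else, mostly with a low value. They report only what shows in the picture. A call takes as long as a camera call.
- boxes_of(camera, target): "rect" ([centre column, centre row, width, height] in pixels, round what is visible of it).
The state is a dict: "clock": time; "joint_pos": joint angles; "joint_vel": joint speeds; "tau": joint torques, N m; "eef_pos": TCP position; "tool_rot": TCP orientation; "ft_force": force on the tool from outside, world axes, zero at the start; "ft_torque": the same for the moment, N m; "grip_width": finger opening in m; "grasp_force": force on a finger pad.
Only numpy, scipy, OpenCV 4.12 (cv2) and the standard library are available. Lean on these libraries where they do the work, as an engineer would, in place of code of your own. Each camera call takes 0.05 s, during which the arm holds its last target. There are 200 camera calls.

## Working session

There is one attempt and no reset: what is moved stays moved. The work goes in short steps, Python scripts to look and compute and a tool call to move; the robot and the scene stay as the last step left them, time stands still between calls to the robot, and variables do not carry over. Pictures are saved under pics/ and viewed, at most 10 in all, crops included, and the job is handed in when it is done.

Besides the shell and the picture viewer there is one more tool, called after ">>>" in YAML: its name, and indented under it one key for each argument. send_rows: Moves the arm, as the interface text tells. Its arguments: {"type":"object","properties":{"motion":{"type":"string"}},"required":["motion"]}

```bash
mkdir -p pics; ls; cat > h.py <<'E'
import numpy as np,cv2
from workcell import bot,vision,workorder,boxes_of
from scipy.spatial.transform import Rotation as R
def snap(n,f=None):
    o=bot.get_obs(); im=vision.camera(n)
    if f: cv2.imwrite('pics/'+f,im[:,:,::-1])
    return o,im
def cam(n,o=None):
    m=vision.camera_model(n); f=210/np.tan(np.radians(m['fov_y'])/2)
    if 'world_from_camera' in m: T=np.array(m['world_from_camera'])
    else:
        W=np.eye(4); W[:3,:3]=R.from_quat(o['tool_rot']).as_matrix(); W[:3,3]=o['eef_pos']; T=W@np.array(m['hand_eye'])
    return f,m['cx'],m['cy'],T
def onz(n,u,v,z,o=None):
    f,cx,cy,T=cam(n,o); d=T[:3,:3]@np.array([(u-cx)/f,(v-cy)/f,1]); p=T[:3,3]
    return p+d*(z-p[2])/d[2]
def proj(n,P,o=None):
    f,cx,cy,T=cam(n,o); q=np.linalg.inv(T)@np.append(P,1); return np.array([cx+f*q[0]/q[2],cy+f*q[1]/q[2]])
E
python3 - <<'E'
from h import *
ims=[]
for c in('scene','side'):
    o,im=snap(c,c+'0.png'); print(c,vision.camera_model(c))
    for t,z in (('stand',.007),('crank_knob',.101),('carriage_post',.0725),('dial',.069),('plunger',.057),('grease_tin',.02),('pencil',.0),('bolt',.0),('hex_key',0)):
        for b in boxes_of(c,t)[:2]: print(t,round(b['conf'],2),np.round(b['rect']),np.round(onz(c,*b['rect'][:2],z),3))
print(o)
E
```

```text
pics
scene {'fov_y': 42.20749510545527, 'cx': 275.2915690646443, 'cy': 207.21423930837938, 'world_from_camera': array([[-0.41350734, -0.6813967 ,  0.60391243, -0.30791703],
       [-0.91049191,  0.30652701, -0.27757103,  0.47454185],
       [ 0.00402051, -0.66463504, -0.74715734,  1.05332799],
       [ 0.        ,  0.        ,  0.        ,  1.        ]])}
stand 0.7 [250. 224. 153.  95.] [0.513 0.166 0.007]
carriage_post 0.59 [212. 233.  60.  41.] [0.473 0.277 0.073]
dial 0.76 [212. 233.  62.  40.] [0.474 0.277 0.069]
grease_tin 0.61 [395. 208.  25.  27.] [ 0.399 -0.185  0.02 ]
pencil 0.58 [308. 258.  52.  19.] [0.363 0.08  0.   ]
pencil 0.44 [211. 234.  58.  31.] [0.527 0.266 0.   ]
hex_key 0.53 [177. 226.  39.  22.] [0.588 0.335 0.   ]
side {'fov_y': 42.55488363504708, 'cx': 282.3764767930506, 'cy': 210.23757050055184, 'world_from_camera': array([[-9.76885355e-01, -1.28177467e-01,  1.71071742e-01,
         3.22405225e-01],
       [-2.13762568e-01,  5.88581547e-01, -7.79664881e-01,
         9.36808394e-01],
       [-7.54200801e-04, -7.98211939e-01, -6.02376238e-01,
         7.3613968
[... 709 characters left out ...]
'clock': 0.5, 'joint_pos': array([-1.23802075e+00,  2.40619475e-01,  4.96842293e-03,  1.33518889e+00,
        5.40835782e-07,  1.57084930e+00]), 'joint_vel': array([-0.00019415,  0.00102827, -0.00098147,  0.00045554,  0.00045544,
        0.00067346]), 'tau': array([-2.79394317e-04, -3.71857595e+01,  2.52462262e+01,  2.68422198e-03,
       -8.23236655e-05, -1.39320363e-06]), 'eef_pos': array([ 0.16333015, -0.47255859,  0.23128465]), 'tool_rot': array([ 9.86193844e-01,  1.65594991e-01, -3.34604655e-06, -2.15532666e-05]), 'ft_force': array([ 0.32010385, -0.40526249,  0.62545052]), 'ft_torque': array([-0.01986079, -0.03819814,  0.00473745]), 'grasp_force': 0.0, 'grip_width': 0.08542734136864935}
```

```bash
python3 - <<'E'
import cv2,numpy as np
a=cv2.imread('pics/scene0.png')[150:310,150:350]; b=cv2.imread('pics/side0.png')[170:370,190:390]
a=cv2.resize(a,None,fx=2,fy=2,interpolation=3) if 0 else cv2.resize(a,(400,320),interpolation=cv2.INTER_CUBIC)
b=cv2.resize(b,(400,400),interpolation=cv2.INTER_CUBIC)
c=np.zeros((400,800,3),np.uint8); c[:320,:400]=a; c[:,400:]=b
cv2.imwrite('pics/c0.png',c)
E
```

```text
(no output)
```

View pics/c0.png

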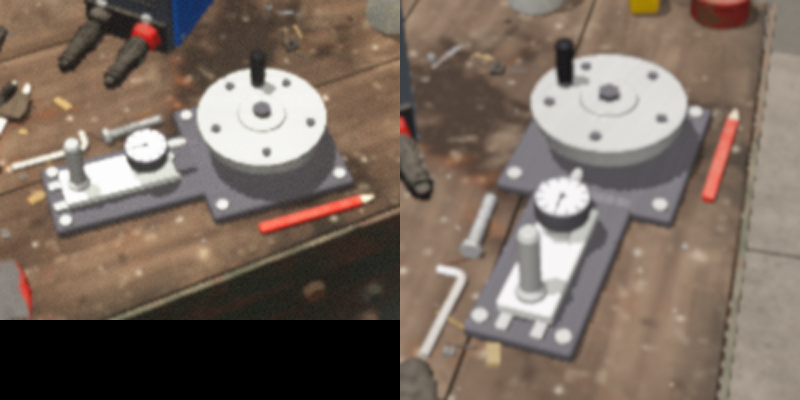

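Left (scene) and right (side): the wheel with its black knob at scene (279,176) / side (272,191), the nut at (281,205) / (295,216), the post top at (185,222) / (253,286), and the dial at (223,223) / (271,270). The knob is on the far (+x) side.

```bash
python3 - <<'E'
from h import *
for n,z,a,b in (('knob',.125,(279,176),(272.5,191.5)),('nut',.084,(281,204),(295,216)),('post',.105,(185.5,221.5),(253.5,285)),('dial',.069,(223.5,224),(271,270))):
    p,q=onz('scene',*a,z),onz('side',*b,z); print(n,np.round(p,4),np.round(q,4))
print(onz('scene',235,155,0),onz('side',205,255,.0))
print(R.from_quat(bot.get_obs()['tool_rot']).as_matrix().round(3))
E
```

```text
knob [0.5303 0.08   0.125 ] [0.5281 0.09   0.125 ]
nut [0.4793 0.0977 0.084 ] [0.4791 0.1059 0.084 ]
post [0.5028 0.3267 0.105 ] [0.5044 0.329  0.105 ]
dial [0.4896 0.242  0.069 ] [0.4938 0.2512 0.069 ]
[0.7704364  0.10544876 0.        ] [0.653412   0.16586372 0.        ]
[[ 0.945  0.327 -0.   ]
 [ 0.327 -0.945  0.   ]
 [ 0.    -0.    -1.   ]]
```

View pics/scene0.png

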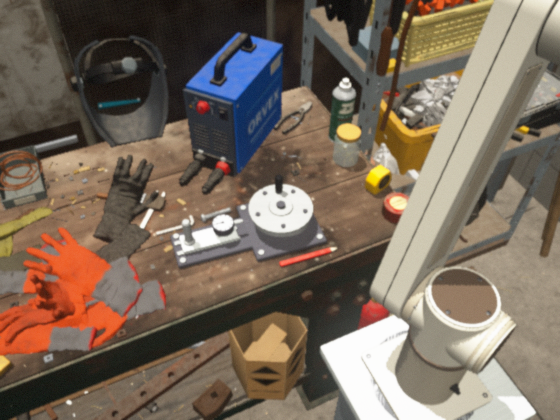

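The full scene shows nothing in the way above the stand; the welder is at x > 0.65, behind it.

```bash
cat >> h.py <<'E'
def mv(to,o=None):
    o=o or bot.get_obs(); M=R.from_quat(o['tool_rot']).as_matrix(); return (M.T@(np.array(to)-o['eef_pos'])*100).round(2)
E
python3 - <<'E'
from h import *
m=vision.camera_model('wrist'); print(m['fov_y'],np.array(m['hand_eye']).round(3)); print(mv([.48,.22,.30]))
E
```

```text
61.30586810489089 [[-0.002 -0.958 -0.288  0.074]
 [ 1.    -0.002 -0.001 -0.001]
 [ 0.    -0.288  0.958 -0.143]
 [ 0.     0.     0.     1.   ]]
[ 52.55 -55.11  -6.87]
```

>>> send_rows:
  motion: "-1 3.4 -3.6 -0.7 0; -1 6.8 -7.2 -1.4 0; -1 10.2 -10.8 -2.1 0; -1 13.6 -14.4 -2.8 0; -1 17 -18 -3.5 0"

```text
clock: 1.5
eef_pos: [0.2655, -0.2453, 0.2667]
tool_rot: [0.986, 0.165, 0.0, 0.0]
ft_force: [1.7, -1.2, -0.2]
grip_width: 0.0853
grasp_force: 0.0
```

>>> send_rows:
  motion: "-1 3.4 -3.6 -0.7 0; -1 6.8 -7.2 -1.4 0; -1 10.2 -10.8 -2.1 0; -1 13.6 -14.4 -2.8 0; -1 17 -18 -3.4 0"

```text
clock: 2.0
eef_pos: [0.3676, -0.0193, 0.3011]
tool_rot: [0.986, 0.166, 0.001, 0.0]
ft_force: [1.4, -1.1, 0.1]
grip_width: 0.0848
grasp_force: 0.0
```

>>> send_rows:
  motion: "-1 3.4 -3.6 0 -0.14; -1 6.8 -7.2 0 -0.28; -1 10.2 -10.8 0 -0.42; -1 13.6 -14.4 0 -0.56; -1 17 -18 0 -0.70"

```text
clock: 2.5
eef_pos: [0.4694, 0.2066, 0.3004]
tool_rot: [0.868, 0.497, 0.0, 0.0]
ft_force: [1.0, 0.5, 0.3]
grip_width: 0.0856
grasp_force: 0.0
```

>>> send_rows:
  motion: "-1 0 0 0 -0.14; -1 0 0 0 -0.28; -1 0 0 0 -0.435; -1 0 0 0 -0.435"

```text
clock: 2.9
eef_pos: [0.4689, 0.2046, 0.3001]
tool_rot: [0.742, 0.67, -0.0, -0.0]
ft_force: [-0.5, -0.6, 0.6]
grip_width: 0.0853
grasp_force: 0.0
```

```bash
python3 - <<'E'
from h import *
o,im=snap('wrist','w1.png'); print(o['clock'],o['eef_pos'],R.from_quat(o['tool_rot']).as_matrix().round(3),o['ft_force'])
for t,z in (('crank_knob',.101),('carriage_post',.09),('dial',.069),('plunger',.057)):
    for b in boxes_of('wrist',t)[:2]: print(t,round(b['conf'],2),np.round(b['rect']),np.round(onz('wrist',*b['rect'][:2],z,o),3))
E
```

```text
2.9 [0.46889352 0.20461916 0.30008485] [[ 0.102  0.995 -0.   ]
 [ 0.995 -0.102 -0.   ]
 [-0.    -0.    -1.   ]] [-0.52850538 -0.61931439  0.63314943]
crank_knob 0.73 [355. 291.  28.  30.] [0.533 0.084 0.101]
carriage_post 0.69 [306. 111.  47. 154.] [0.498 0.274 0.09 ]
dial 0.75 [306. 111.  48. 151.] [0.499 0.274 0.069]
```

View pics/w1.png

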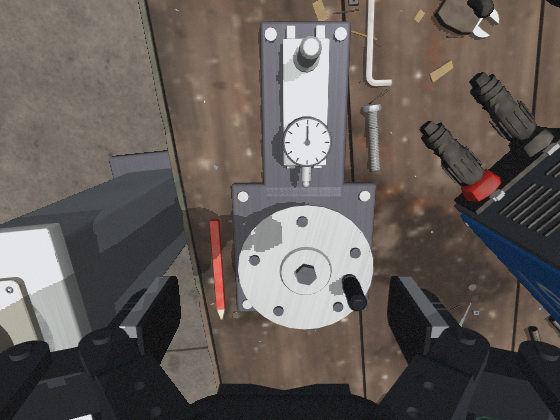

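The wrist view shows the whole stand: post top (311,46), dial centre (307,141), plunger tip (306,186), nut (306,274), knob top about (358,298). The hand is aligned within a degree or so.

```bash
python3 - <<'E'
from h import *
o=bot.get_obs()
P={}
for n,z,p in (('post',.105,(311,46)),('dial',.069,(307,141)),('tip',.057,(306,186)),('nut',.084,(306,273)),('knobtop',.125,(359,299)),('b1',.014,(271,34)),('b2',.014,(341,34)),('b3',.014,(243,196)),('b4',.014,(366,196))):
    P[n]=onz('wrist',*p,z,o); print(n,P[n].round(4))
d=P['b2']-P['b1'];e=P['b4']-P['b3'];print(np.degrees([np.arctan2(d[1],d[0]),np.arctan2(e[1],e[0])]))
d=P['post']-P['nut'];print(np.linalg.norm(d[:2]),np.degrees(np.arctan2(-d[0],d[1])),np.linalg.norm((P['dial']-P['nut'])[:2]))
print(mv([*P['post'][:2],.16]))
E
```

```text
post [0.5063 0.3276 0.105 ]
dial [0.4977 0.2438 0.069 ]
tip [0.493 0.194 0.057]
nut [0.4832 0.1016 0.084 ]
knobtop [0.5331 0.0874 0.125 ]
b1 [0.4716 0.3578 0.014 ]
b2 [0.5478 0.3496 0.014 ]
b3 [0.4157 0.1803 0.014 ]
b4 [0.5678 0.1641 0.014 ]
[-6.11466234 -6.09457834]
0.22717490853636965 -5.847665530072921 0.14287550090935225
[12.67  2.42 14.05]
```

>>> send_rows:
  motion: "-1 4.2 0.8 2 0; -1 8.4 1.6 4 0; -1 12.7 2.4 6 0; -1 12.7 2.4 10 0; -1 12.7 2.4 13 0"

```text
clock: 3.65
eef_pos: [0.5055, 0.3293, 0.1677]
tool_rot: [0.742, 0.67, -0.001, -0.0]
ft_force: [-0.5, -1.3, -0.8]
grip_width: 0.0857
grasp_force: 0.0
```

>>> send_rows:
  motion: "-1 0 0 4 0; -1 0 0 8 0; -1 0 0 10.4 0; -0.2 0 0 10.4 0; 0.1 0 0 10.4 0"

```text
clock: 4.15
eef_pos: [0.506, 0.3282, 0.0666]
tool_rot: [0.743, 0.669, -0.0, -0.0]
ft_force: [-0.8, 0.9, 0.7]
grip_width: 0.0591
grasp_force: 0.0
```

>>> send_rows:
  motion: "0.2 0 0 0 0; 0.4 0 0 0 0; 0.6 0 0 0 0; 0.8 0 0 0 0; 0.8 0 0 0 0"

```text
clock: 4.65
eef_pos: [0.5054, 0.3292, 0.0686]
tool_rot: [0.742, 0.67, 0.001, -0.001]
ft_force: [-4.0, 0.2, 5.9]
grip_width: 0.0184
grasp_force: 58.5
```

```bash
python3 - <<'E'
from h import *
o,im=snap('wrist','w2.png'); print(o)
E
```

```text
{'clock': 4.65, 'joint_pos': array([5.76300795e-01, 5.52067109e-01, 3.30649208e-02, 1.05011312e+00,
       2.08017439e-03, 2.24954853e+00]), 'joint_vel': array([ 1.24216630e-03,  1.67100064e-03,  7.77630926e-05, -1.14871560e-05,
        2.16557124e-04, -1.11117198e-03]), 'tau': array([-1.45795684e+00, -4.59322250e+01,  2.26246977e+01, -1.39814951e+00,
       -7.94943888e-01, -2.00774748e-02]), 'eef_pos': array([0.5054444 , 0.32923829, 0.06862434]), 'tool_rot': array([ 0.74238419,  0.66997308,  0.00099358, -0.00089501]), 'ft_force': array([-3.98143421,  0.19744776,  5.89661836]), 'ft_torque': array([ 0.00133193,  1.00766767, -0.01896228]), 'grasp_force': 58.54899287223816, 'grip_width': 0.01835458162938074}
```

View pics/w2.png

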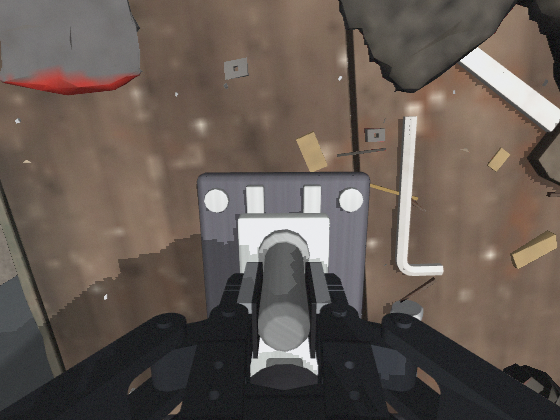

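The post is held centrally between the pads (285,290). Now I'll push toward the wheel (tool −x).

>>> send_rows:
  motion: "0.8 -0.5 0 0 0; 0.8 -1 0 0 0; 0.8 -1.4 0 0 0; 0.8 -1.8 0 0 0; 0.8 -1.8 0 0 0"

```text
clock: 5.2
eef_pos: [0.5041, 0.3146, 0.0687]
tool_rot: [0.742, 0.671, 0.003, -0.003]
ft_force: [-2.7, 8.8, 1.1]
grip_width: 0.0189
grasp_force: 58.6
```

>>> send_rows:
  motion: "0.8 -0.1 0 0 0; 0.8 -0.2 0 0 0; 0.8 -0.3 0 0 0; 0.8 -0.4 0 0 0; 0.8 -0.4 0 0 0"

```text
clock: 5.7
eef_pos: [0.5037, 0.3111, 0.0687]
tool_rot: [0.742, 0.671, 0.004, -0.003]
ft_force: [-2.1, 10.1, 2.2]
grip_width: 0.018
grasp_force: 58.6
```

```bash
python3 - <<'E'
from h import *
o,a=snap('scene'); _,b=snap('side'); print(o['clock'],o['eef_pos'],o['ft_force'],np.hypot(*(o['eef_pos']-[.4832,.1016,0])[:2]))
def crop(c,im):
    p=proj(c,[.495,.222,.069]).astype(int); k=im[p[1]-35:p[1]+35,p[0]-35:p[0]+35]; return cv2.resize(k,(400,400),interpolation=cv2.INTER_CUBIC)
cv2.imwrite('pics/d1.png',np.hstack([crop('scene',a),crop('side',b)])[:,:,::-1])
E
```

```text
5.7 [0.50369937 0.31113513 0.06868587] [-2.10488008 10.08092967  2.17673939] 0.2105354926704849
```

View pics/d1.png

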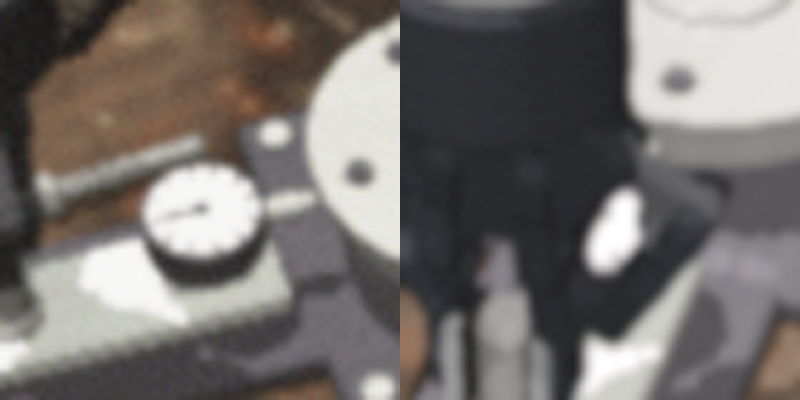

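The scene crop's dial (203,208) reads 0, with the needle along the carriage. I'll push 4 mm more and read the needle by rectifying the dial plane.

>>> send_rows:
  motion: "0.8 -0.1 0 0 0; 0.8 -0.2 0 0 0; 0.8 -0.3 0 0 0; 0.8 -0.4 0 0 0; 0.8 -0.4 0 0 0"

```text
clock: 6.3
eef_pos: [0.5033, 0.3071, 0.0687]
tool_rot: [0.742, 0.671, 0.004, -0.003]
ft_force: [-3.1, 9.1, 2.6]
grip_width: 0.0185
grasp_force: 58.6
```

```bash
cat >> h.py <<'E'
TH=np.radians(-6.0); SX=np.array([np.cos(TH),np.sin(TH),0]); SY=np.array([-SX[1],SX[0],0])
def needle(c,guess,f=None):
    """rectified dial (up = stand +y, 0.25 mm/px); returns angle clockwise from +y, patch"""
    o,im=snap(c); G=np.array([*guess[:2],.069]); N=240; s=.00025
    src=[];dst=[]
    for a,b in ((-1,-1),(1,-1),(1,1),(-1,1)):
        src.append(proj(c,G+s*N/2*(a*SX+b*SY),o)); dst.append([N/2+a*N/2,N/2-b*N/2])
    w=cv2.warpPerspective(im,cv2.getPerspectiveTransform(np.float32(src),np.float32(dst)),(N,N),flags=cv2.INTER_CUBIC)
    g=cv2.cvtColor(w,cv2.COLOR_RGB2GRAY).astype(float)
    m=(w.min(2)>170).astype(np.uint8); n,L,st,_=cv2.connectedComponentsWithStats(m)
    k=1+np.argmax(st[1:,4]); cn=max(cv2.findContours((L==k).astype(np.uint8),0,1)[0],key=cv2.contourArea)
    (x,y),r=cv2.minEnclosingCircle(cn)
    A=np.radians(np.arange(0,360,3)); rr=np.linspace(.3,.62,12)*r
    pr=cv2.remap(g.astype(np.float32),np.float32(x+np.sin(A)[:,None]*rr),np.float32(y-np.cos(A)[:,None]*rr),1).mean(1)
    pr=cv2.GaussianBlur(np.tile(pr,3)[None],(0,0),2)[0][120:240]
    if f: cv2.circle(w,(int(x),int(y)),int(r),(255,0,0),1); cv2.imwrite('pics/'+f,cv2.resize(w,(400,400))[:,:,::-1])
    i=pr.argmin(); return o,round(A[i],2),round(pr.mean()-pr[i],1),(round(x),round(y),round(r))
E
python3 - <<'E'
from h import *
o=bot.get_obs(); g=o['eef_pos']-.085*SY
print(o['clock'],o['eef_pos'],np.hypot(*(o['eef_pos']-[.4832,.1016,0])[:2]),o['ft_force'])
print(needle('scene',g,'n1.png')[1:])
E
```

```text
6.3 [0.50328847 0.30710932 0.06865702] 0.20648880672407346 [-3.12093117  9.05636354  2.64785572]
(np.float64(0.1), np.float32(28.2), (115, 139, 106))
```

View pics/n1.png

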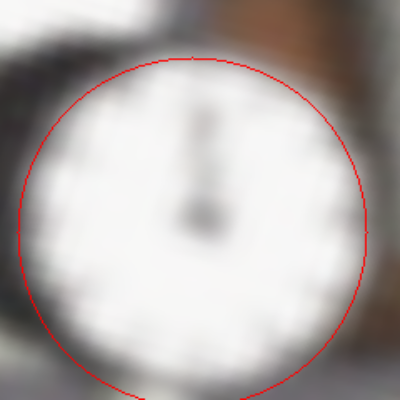

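The rectified dial is clear: the needle points up (0 rad), so it's still not touching. I'll fix the centre to the hub and push on 2 mm at a time.

>>> send_rows:
  motion: "0.8 -0.1 0 0 0; 0.8 -0.2 0 0 0; 0.8 -0.2 0 0 0"

```text
clock: 6.65
eef_pos: [0.5032, 0.3056, 0.0687]
tool_rot: [0.742, 0.671, 0.004, -0.003]
ft_force: [-2.7, 10.9, 2.2]
grip_width: 0.0182
grasp_force: 58.6
```

```bash
python3 - <<'E'
s=open('h.py').read()
s=s.replace("    A=np.radians(np","    x,y=cv2.moments(cn)['m10']/cv2.moments(cn)['m00'],cv2.moments(cn)['m01']/cv2.moments(cn)['m00']; r=100\n    b=cv2.GaussianBlur(g,(0,0),5); H=b[int(y)-18:int(y)+19,int(x)-18:int(x)+19]; j=np.unravel_index(H.argmin(),H.shape); x,y=int(x)-18+j[1],int(y)-18+j[0]\n    A=np.radians(np")
open('h.py','w').write(s)
E
cat > r.py <<'E'
from h import *
o=bot.get_obs(); g=o['eef_pos']-.085*SY
print(o['clock'],np.hypot(*(o['eef_pos']-[.4832,.1016,0])[:2]),o['ft_force'])
print(needle('scene',g,'n_.png')[1:])
E
python3 r.py
```

```text
6.65 0.2049259150533536 [-2.71721957 10.90873104  2.19933974]
(np.float64(0.37), np.float32(36.5), (123, 128, 100))
```

>>> send_rows:
  motion: "0.8 -0.1 0 0 0; 0.8 -0.2 0 0 0; 0.8 -0.3 0 0 0; 0.8 -0.35 0 0 0; 0.8 -0.35 0 0 0"

```text
clock: 7.2
eef_pos: [0.5029, 0.3025, 0.0687]
tool_rot: [0.741, 0.671, 0.004, -0.004]
ft_force: [-2.3, 11.6, 1.1]
grip_width: 0.0188
grasp_force: 58.6
```

```bash
python3 r.py
```

```text
7.2 0.20188682701047705 [-2.26337527 11.63277291  1.13057667]
(np.float64(1.52), np.float32(31.6), (124, 132, 100))
```

>>> send_rows:
  motion: "0.8 -0.04 0 0 0; 0.8 -0.08 0 0 0; 0.8 -0.08 0 0 0; 0.8 -0.08 0 0 0"

```text
clock: 7.65
eef_pos: [0.5028, 0.3019, 0.0687]
tool_rot: [0.741, 0.671, 0.004, -0.004]
ft_force: [-1.3, 12.5, 1.2]
grip_width: 0.0189
grasp_force: 58.6
```

```bash
python3 r.py
```

```text
7.65 0.2012627022809218 [-1.25821125 12.50879104  1.21595474]
(np.float64(1.78), np.float32(31.9), (125, 132, 100))
```

View pics/n_.png

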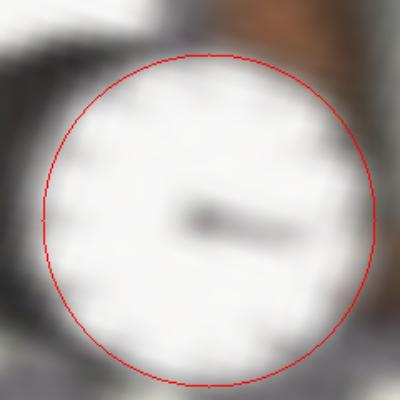

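The needle reads 1.78 rad, which is 4.45 mm. I'll unload the arm's lag before opening.

>>> send_rows:
  motion: "0.8 0.1 0 0 0; 0.8 0.2 0 0 0; 0.8 0.3 0 0 0; 0.8 0.3 0 0 0"

```text
clock: 8.1
eef_pos: [0.5028, 0.3018, 0.0686]
tool_rot: [0.742, 0.67, 0.002, -0.002]
ft_force: [-4.0, 4.2, 4.2]
grip_width: 0.0185
grasp_force: 59.0
```

>>> send_rows:
  motion: "0.8 0.15 0 0 0; 0.5 0.15 0 0 0; 0 0.15 0 0 0; -0.6 0.15 0 0 0; -1 0.15 0 0 0"

```text
clock: 8.6
eef_pos: [0.5032, 0.3004, 0.0663]
tool_rot: [0.743, 0.67, 0.0, 0.0]
ft_force: [0.4, -0.8, 0.5]
grip_width: 0.0641
grasp_force: 0.0
```

>>> send_rows:
  motion: "-1 0 0 0 0; -1 0 0 0 0; -1 0 0 -3 0; -1 0 0 -7 0; -1 0 0 -10 0"

```text
clock: 9.1
eef_pos: [0.5033, 0.3007, 0.1682]
tool_rot: [0.743, 0.67, 0.001, 0.0]
ft_force: [0.6, -0.2, 0.1]
grip_width: 0.0852
grasp_force: 0.0
```

```bash
python3 - <<'E'
from h import *
o,n,*q=needle('scene',np.array([.5028,.3019,0])-.085*SY); print(o['clock'],n,q,o['eef_pos'],o['ft_force'])
n2=0
for b in boxes_of('scene','crank_knob')[:1]: print(b)
print(R.from_quat(o['tool_rot']).as_matrix().round(3), mv([.5325,.0865,.19]))
E
```

```text
9.1 1.78 [np.float32(36.5), (125, 132, 100)] [0.50332963 0.30070708 0.16815145] [ 0.64830354 -0.15632131  0.11508231]
[[ 0.103  0.995  0.001]
 [ 0.995 -0.103  0.001]
 [ 0.001  0.001 -1.   ]] [-21.17   4.88  -1.91]
```

The needle stays at 1.78 after release. Next is the knob.

>>> send_rows:
  motion: "-1 -4.2 1 -0.5 0; -1 -8.5 2 -1 0; -0.6 -12.8 3 -1 0; -0.3 -17 4 -1 0; -0.3 -21.2 4.9 -1 0"

```text
clock: 9.7
eef_pos: [0.5296, 0.0829, 0.1756]
tool_rot: [0.743, 0.67, -0.0, -0.0]
ft_force: [0.6, 0.1, -0.0]
grip_width: 0.0554
grasp_force: 0.0
```

```bash
python3 - <<'E'
from h import *
bot.get_obs(); o,im=snap('wrist','w3.png'); print(o['eef_pos'],o['grip_width'])
for b in boxes_of('wrist','crank_knob')[:2]: print(b)
print(proj('wrist',[.5331,.0874,.125],o), proj('wrist',[.4832,.1016,.084],o))
E
```

```text
[0.52963966 0.08293152 0.17564454] 0.05541415502962731
{'rect': [288.9, 228.4, 30.5, 43.4], 'conf': 0.96}
[288.37064923 233.86762754] [212.83756602 201.25781652]
```

View pics/w3.png

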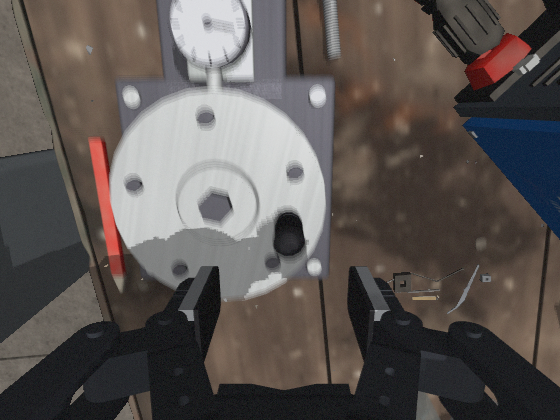

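The knob is at (289,236), between the fingers' line; the nut is at (216,206), and the dial at (208,22) still shows about 1.8 rad.

```bash
python3 - <<'E'
from h import *
o=bot.get_obs()
k=onz('wrist',289,236,.125,o);n=onz('wrist',216,206,.084,o);h=onz('wrist',205,117,.071,o)
d=onz('wrist',208,22,.069,o);print(k,n,np.hypot(*(k-n)[:2]),d,np.hypot(*(d-n)[:2]),np.degrees(np.arctan2(*(k-n)[1::-1]))); print(mv([*k[:2],.092]))
print(needle('scene',np.array([.5028,.3019,0])-.085*SY)[1:])
E
```

```text
[0.53352785 0.08279769 0.125     ] [0.48509325 0.0950767  0.084     ] 0.049966840976605684 [0.49664519 0.21066028 0.069     ] 0.11615941914947708 -14.225759724978452
[0.36 0.34 8.36]
(np.float64(1.73), np.float32(19.4), (125, 133, 100))
```

>>> send_rows:
  motion: "-0.3 0.7 0.3 0 0; -0.3 0.7 0.3 3 0; -0.3 0.7 0.3 6 0; -0.3 0.7 0.3 8.3 0; -0.3 0.7 0.3 8.3 0"

```text
clock: 10.35
eef_pos: [0.5306, 0.093, 0.0895]
tool_rot: [0.742, 0.671, -0.003, -0.002]
ft_force: [0.2, -0.5, 0.7]
grip_width: 0.0555
grasp_force: 0.0
```

>>> send_rows:
  motion: "0.1 0 0 0 0; 0.4 0 0 0 0; 0.8 0 0 0 0; 0.8 0 0 0 0; 0.8 0 0 0 0"

```text
clock: 10.85
eef_pos: [0.5333, 0.0926, 0.0952]
tool_rot: [0.742, 0.67, 0.001, -0.001]
ft_force: [-4.4, 3.6, 4.3]
grip_width: 0.0179
grasp_force: 58.4
```

```bash
cat > q.py <<'E'
from h import *
import sys
C=np.array([.4835,.0992]); o=bot.get_obs(); p=o['eef_pos'][:2]-C
o1,n,q,c=needle('scene',np.array([.5028,.3019,0])-.085*SY,'n_.png')
print('t',o['clock'],'eef',o['eef_pos'].round(4),'r',np.hypot(*p).round(4),'ang',np.degrees(np.arctan2(p[1],p[0])).round(1),'F',o['ft_force'].round(1),'needle',n,q,c)
E
python3 q.py
```

```text
t 10.85 eef [0.5333 0.0926 0.0952] r 0.0503 ang -7.6 F [-4.4  3.6  4.3] needle 1.73 21.7 (125, 133, 100)
```

>>> send_rows:
  motion: "0.2 0 0 0 0; -0.3 0 0 0 0; -0.3 0 0 0 0; -0.3 0 0 0 0; -0.3 0 0 0 0"

```text
clock: 11.4
eef_pos: [0.5338, 0.0912, 0.0933]
tool_rot: [0.743, 0.67, 0.0, 0.0]
ft_force: [0.3, 0.1, 0.4]
grip_width: 0.0554
grasp_force: 0.0
```

```bash
python3 - <<'E'
from h import *
o,im=snap('wrist','w4.png'); print(o['eef_pos'],o['joint_vel'].round(3))
print(proj('wrist',[.5335,.0862,.125],o),proj('wrist',[.5335,.0925,.125],o), boxes_of('wrist','crank_knob')[:1])
E
```

```text
[0.53381896 0.09121304 0.09331252] [-0.     0.003 -0.002  0.001  0.     0.   ]
[283.27212111 335.51936302] [281.42949483 320.48930677] [{'rect': [282.8, 314.2, 49.2, 89.0], 'conf': 0.66}]
```

View pics/w4.png

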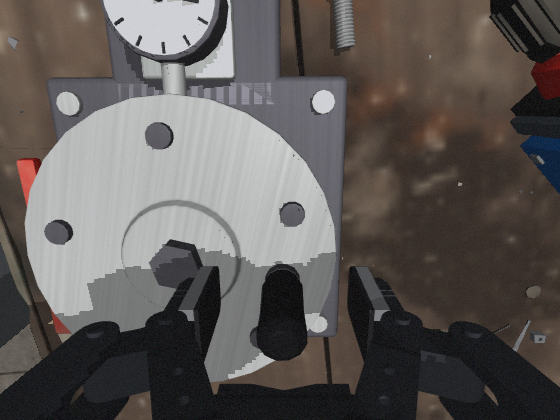

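The knob top is at (283,333), about 4.5 mm toward −y of the pad line, so I'll shift and regrip.

>>> send_rows:
  motion: "-0.3 -0.45 0 0 0; 0.1 -0.45 0 0 0; 0.5 -0.45 0 0 0; 0.8 -0.45 0 0 0; 0.8 -0.45 0 0 0"

```text
clock: 12.0
eef_pos: [0.5327, 0.0868, 0.0935]
tool_rot: [0.743, 0.67, -0.0, -0.0]
ft_force: [-4.1, -1.0, 3.9]
grip_width: 0.0181
grasp_force: 58.5
```

```bash
cat > plan.py <<'E'
from h import *
import sys
def rows(a0,step,n=5,r=5.2):
    ux=np.array([.103,.995]);uy=np.array([.995,-.103]);f=lambda a:r*np.array([np.cos(np.radians(a)),np.sin(np.radians(a))])
    return '; '.join('0.8 %.2f %.2f 0 0'%(ux@(f(a0+step*i)-f(a0)),uy@(f(a0+step*i)-f(a0))) for i in range(1,n+1))
if __name__=='__main__':
    a=-14
    for k in range(9): print(a,rows(a,8)); a+=40
E
python3 plan.py; python3 q.py
```

```text
-14 0.8 0.72 0.05 0 0; 0.8 1.45 0.00 0 0; 0.8 2.16 -0.15 0 0; 0.8 2.84 -0.39 0 0; 0.8 3.48 -0.73 0 0
26 0.8 0.59 -0.43 0 0; 0.8 1.11 -0.93 0 0; 0.8 1.56 -1.50 0 0; 0.8 1.92 -2.13 0 0; 0.8 2.20 -2.80 0 0
66 0.8 0.18 -0.70 0 0; 0.8 0.25 -1.43 0 0; 0.8 0.23 -2.15 0 0; 0.8 0.10 -2.87 0 0; 0.8 -0.12 -3.56 0 0
106 0.8 -0.32 -0.65 0 0; 0.8 -0.72 -1.26 0 0; 0.8 -1.21 -1.80 0 0; 0.8 -1.76 -2.26 0 0; 0.8 -2.38 -2.65 0 0
146 0.8 -0.66 -0.30 0 0; 0.8 -1.36 -0.50 0 0; 0.8 -2.08 -0.60 0 0; 0.8 -2.80 -0.60 0 0; 0.8 -3.52 -0.50 0 0
186 0.8 -0.70 0.20 0 0; 0.8 -1.36 0.49 0 0; 0.8 -1.98 0.88 0 0; 0.8 -2.53 1.34 0 0; 0.8 -3.02 1.88 0 0
226 0.8 -0.41 0.60 0 0; 0.8 -0.73 1.25 0 0; 0.8 -0.95 1.94 0 0; 0.8 -1.08 2.66 0 0; 0.8 -1.10 3.38 0 0
266 0.8 0.07 0.72 0 0; 0.8 0.25 1.43 0 0; 0.8 0.52 2.10 0 0; 0.8 0.88 2.73 0 0; 0.8 1.33 3.30 0 0
306 0.8 0.52 0.50 0 0; 0.8 1.11 0.93 0 0; 0.8 1.75 1.27 0 0; 0.8 2.43 1.52 0 0; 0.8 3.14 1.68 0 0
t 12.0 eef [0.5327 0.0868 0.0935] r 0.0508 ang -14.2 F [-4.1 -1.   3.9] needle 1.73 20.9 (125, 132, 100)
```

>>> send_rows:
  motion: "0.8 0.72 0.05 0 0; 0.8 1.45 0 0 0; 0.8 2.16 -0.15 0 0; 0.8 2.84 -0.39 0 0; 0.8 3.48 -0.73 0 0"

```text
clock: 12.55
eef_pos: [0.5324, 0.1214, 0.0936]
tool_rot: [0.743, 0.669, 0.001, 0.003]
ft_force: [6.5, -3.8, -3.2]
grip_width: 0.0184
grasp_force: 58.6
```

```bash
python3 q.py
```

```text
t 12.55 eef [0.5324 0.1214 0.0936] r 0.0538 ang 24.4 F [ 6.5 -3.8 -3.2] needle 1.73 22.3 (126, 133, 100)
```

>>> send_rows:
  motion: "0.8 0.59 -0.43 0 0; 0.8 1.11 -0.93 0 0; 0.8 1.56 -1.5 0 0; 0.8 1.92 -2.13 0 0; 0.8 2.2 -2.8 0 0"

```text
clock: 13.1
eef_pos: [0.5084, 0.1495, 0.0937]
tool_rot: [0.742, 0.67, 0.005, 0.001]
ft_force: [10.1, 5.4, -7.2]
grip_width: 0.0184
grasp_force: 58.7
```

```bash
python3 q.py
```

```text
t 13.1 eef [0.5084 0.1495 0.0937] r 0.0561 ang 63.7 F [10.1  5.4 -7.2] needle 2.09 22.9 (126, 134, 100)
```

>>> send_rows:
  motion: "0.8 0.18 -0.7 0 0; 0.8 0.25 -1.43 0 0; 0.8 0.23 -2.15 0 0; 0.8 0.1 -2.87 0 0; 0.8 -0.12 -3.56 0 0"

```text
clock: 13.65
eef_pos: [0.47, 0.154, 0.0937]
tool_rot: [0.742, 0.671, 0.004, -0.002]
ft_force: [2.0, 9.9, -2.1]
grip_width: 0.0186
grasp_force: 59.8
```

```bash
python3 q.py
```

```text
t 13.65 eef [0.47   0.154  0.0937] r 0.0564 ang 103.9 F [ 2.   9.9 -2.1] needle 1.83 20.9 (126, 133, 100)
```

>>> send_rows:
  motion: "0.8 -0.32 -0.65 0 0; 0.8 -0.72 -1.26 0 0; 0.8 -1.21 -1.8 0 0; 0.8 -1.76 -2.26 0 0; 0.8 -2.38 -2.65 0 0"

```text
clock: 14.2
eef_pos: [0.4393, 0.1312, 0.0936]
tool_rot: [0.742, 0.671, 0.002, -0.002]
ft_force: [-1.0, 6.3, 1.4]
grip_width: 0.0185
grasp_force: 60.2
```

```bash
python3 q.py
```

```text
t 14.2 eef [0.4393 0.1312 0.0936] r 0.0545 ang 144.1 F [-1.   6.3  1.4] needle 1.73 26.3 (126, 132, 100)
```

>>> send_rows:
  motion: "0.8 -0.66 -0.3 0 0; 0.8 -1.36 -0.5 0 0; 0.8 -2.08 -0.6 0 0; 0.8 -2.8 -0.6 0 0; 0.8 -3.52 -0.5 0 0"

```text
clock: 14.75
eef_pos: [0.4322, 0.0953, 0.0936]
tool_rot: [0.742, 0.67, 0.002, -0.001]
ft_force: [3.1, 6.9, -3.3]
grip_width: 0.0184
grasp_force: 60.4
```

```bash
python3 q.py
```

```text
t 14.75 eef [0.4322 0.0953 0.0936] r 0.0515 ang -175.7 F [ 3.1  6.9 -3.3] needle 1.83 18.0 (125, 133, 100)
```

>>> send_rows:
  motion: "0.8 -0.7 0.2 0 0; 0.8 -1.36 0.49 0 0; 0.8 -1.98 0.88 0 0"

```text
clock: 15.1
eef_pos: [0.4395, 0.0759, 0.0936]
tool_rot: [0.742, 0.67, 0.003, -0.001]
ft_force: [3.2, 10.6, -4.5]
grip_width: 0.0184
grasp_force: 60.3
```

```bash
python3 q.py; python3 -c "
from plan import *
for a in(210,250,290): print(a,rows(a,8))"
```

```text
t 15.1 eef [0.4395 0.0759 0.0936] r 0.0498 ang -152.1 F [ 3.2 10.6 -4.5] needle 3.14 18.1 (122, 134, 100)
210 0.8 -0.56 0.47 0 0; 0.8 -1.04 1.00 0 0; 0.8 -1.45 1.61 0 0; 0.8 -1.77 2.26 0 0; 0.8 -1.99 2.95 0 0
250 0.8 -0.13 0.71 0 0; 0.8 -0.15 1.44 0 0; 0.8 -0.08 2.16 0 0; 0.8 0.10 2.87 0 0; 0.8 0.37 3.54 0 0
290 0.8 0.36 0.63 0 0; 0.8 0.81 1.20 0 0; 0.8 1.33 1.71 0 0; 0.8 1.92 2.13 0 0; 0.8 2.56 2.48 0 0
```

The rise here is already 3.5 mm, above the lesser bump's 2 mm maximum, so this is the high spot. I'll go on in small steps to the top.

>>> send_rows:
  motion: "0.8 -0.3 0.23 0 0; 0.8 -0.56 0.47 0 0; 0.8 -0.56 0.47 0 0"

```text
clock: 15.45
eef_pos: [0.4446, 0.0692, 0.0936]
tool_rot: [0.742, 0.67, 0.003, 0.0]
ft_force: [6.7, 6.2, -5.1]
grip_width: 0.0185
grasp_force: 60.0
```

```bash
python3 q.py
```

```text
t 15.45 eef [0.4446 0.0692 0.0936] r 0.0491 ang -142.4 F [ 6.7  6.2 -5.1] needle 3.3 21.0 (122, 134, 100)
```

>>> send_rows:
  motion: "0.8 -0.26 0.26 0 0; 0.8 -0.48 0.53 0 0; 0.8 -0.48 0.53 0 0"

```text
clock: 15.8
eef_pos: [0.4494, 0.0645, 0.0936]
tool_rot: [0.742, 0.67, 0.004, -0.0]
ft_force: [6.2, 7.2, -6.2]
grip_width: 0.0186
grasp_force: 59.9
```

```bash
python3 q.py
```

```text
t 15.8 eef [0.4494 0.0645 0.0936] r 0.0487 ang -134.5 F [ 6.2  7.2 -6.2] needle 3.19 21.5 (121, 134, 100)
```

>>> send_rows:
  motion: "0.8 -0.2 0.3 0 0; 0.8 -0.41 0.61 0 0; 0.8 -0.41 0.61 0 0"

```text
clock: 16.15
eef_pos: [0.4551, 0.0602, 0.0936]
tool_rot: [0.742, 0.67, 0.004, -0.001]
ft_force: [6.1, 7.9, -6.0]
grip_width: 0.0184
grasp_force: 59.8
```

```bash
python3 q.py
```

```text
t 16.15 eef [0.4551 0.0602 0.0936] r 0.0483 ang -126.0 F [ 6.1  7.9 -6. ] needle 3.04 16.0 (122, 135, 100)
```

The peak is near −142°, with readings symmetric on both sides. I'll go back to it.

>>> send_rows:
  motion: "0.8 0.2 -0.3 0 0; 0.8 0.41 -0.61 0 0; 0.8 0.65 -0.9 0 0; 0.8 0.89 -1.14 0 0; 0.8 0.89 -1.14 0 0"

```text
clock: 16.7
eef_pos: [0.4449, 0.0689, 0.0936]
tool_rot: [0.742, 0.67, 0.003, 0.001]
ft_force: [7.0, 6.0, -6.0]
grip_width: 0.0185
grasp_force: 60.0
```

```bash
python3 q.py
```

```text
t 16.7 eef [0.4449 0.0689 0.0936] r 0.0491 ang -141.8 F [ 7.  6. -6.] needle 3.3 21.3 (122, 134, 100)
```

>>> send_rows:
  motion: "0.8 0.1 0.1 0 0; 0.8 0.2 0.22 0 0; 0.4 0.2 0.22 0 0; 0 0.2 0.22 0 0; -0.3 0.2 0.22 0 0"

```text
clock: 17.25
eef_pos: [0.4437, 0.0688, 0.0931]
tool_rot: [0.743, 0.67, -0.001, -0.0]
ft_force: [0.4, 0.1, -0.1]
grip_width: 0.054
grasp_force: 0.0
```

>>> send_rows:
  motion: "-0.3 0 0 0 0; -0.3 0 0 0 0; -0.3 0 0 -3 0; -0.3 0 0 -6 0; -0.3 0 0 -10 0"

```text
clock: 17.75
eef_pos: [0.4428, 0.0688, 0.1932]
tool_rot: [0.743, 0.67, -0.002, -0.001]
ft_force: [0.4, -1.1, -0.5]
grip_width: 0.0554
grasp_force: 0.0
```

```bash
python3 q.py; python3 - <<'E'
from h import *
o,im=snap('wrist','w5.png')
E
```

```text
t 17.75 eef [0.4428 0.0688 0.1932] r 0.0507 ang -143.2 F [ 0.4 -1.1 -0.5] needle 3.25 28.7 (121, 135, 100)
```

View pics/w5.png

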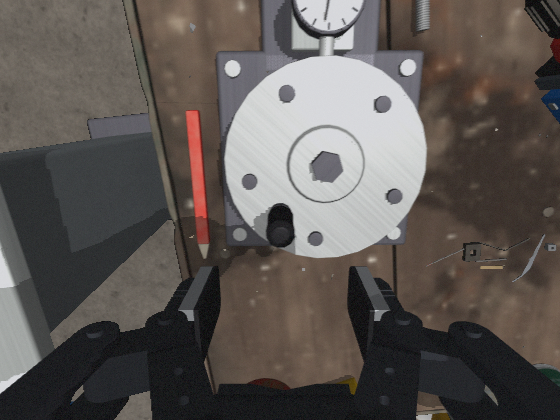

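The needle (328,10) points nearly straight down (about 3.3 rad) and the knob at (280,228) is free. About 110° of the turn hasn't been seen yet. The task asks for all the way round and there's plenty of time, so I'll regrip, sweep the rest and come back.

>>> send_rows:
  motion: "-0.3 0 0.2 0 0; -0.3 0 0.2 4 0; -0.3 0 0.2 8 0; -0.3 0 0.2 10 0; -0.3 0 0.2 10 0"

```text
clock: 18.35
eef_pos: [0.4419, 0.0682, 0.089]
tool_rot: [0.743, 0.67, -0.004, -0.003]
ft_force: [-1.0, -0.7, 0.3]
grip_width: 0.0555
grasp_force: 0.0
```

>>> send_rows:
  motion: "0.1 0 0 0 0; 0.4 0 0 0 0; 0.8 0 0 0 0; 0.8 0 0 0 0; 0.8 0 0 0 0"

```text
clock: 18.85
eef_pos: [0.4463, 0.0688, 0.0946]
tool_rot: [0.743, 0.67, 0.0, 0.0]
ft_force: [-3.4, -1.0, 6.4]
grip_width: 0.0186
grasp_force: 59.1
```

```bash
python3 q.py; python3 -c "
from plan import *
for a in(218,263,308): print(a,rows(a,9))
for a in(353,308,263): print(a,rows(a,-9))"
```

```text
t 18.85 eef [0.4463 0.0688 0.0946] r 0.048 ang -140.8 F [-3.4 -1.   6.4] needle 3.3 18.2 (122, 134, 100)
218 0.8 -0.54 0.61 0 0; 0.8 -0.98 1.30 0 0; 0.8 -1.31 2.05 0 0; 0.8 -1.51 2.84 0 0; 0.8 -1.59 3.65 0 0
263 0.8 0.05 0.81 0 0; 0.8 0.22 1.61 0 0; 0.8 0.52 2.37 0 0; 0.8 0.94 3.08 0 0; 0.8 1.45 3.71 0 0
308 0.8 0.61 0.54 0 0; 0.8 1.30 0.98 0 0; 0.8 2.05 1.31 0 0; 0.8 2.84 1.51 0 0; 0.8 3.65 1.59 0 0
353 0.8 -0.81 -0.08 0 0; 0.8 -1.60 -0.29 0 0; 0.8 -2.35 -0.61 0 0; 0.8 -3.04 -1.05 0 0; 0.8 -3.65 -1.59 0 0
308 0.8 -0.52 -0.63 0 0; 0.8 -0.93 -1.33 0 0; 0.8 -1.23 -2.09 0 0; 0.8 -1.40 -2.89 0 0; 0.8 -1.45 -3.71 0 0
263 0.8 0.08 -0.81 0 0; 0.8 0.29 -1.60 0 0; 0.8 0.61 -2.35 0 0; 0.8 1.05 -3.04 0 0; 0.8 1.59 -3.65 0 0
```

>>> send_rows:
  motion: "0.8 -0.54 0.61 0 0; 0.8 -0.98 1.3 0 0; 0.8 -1.31 2.05 0 0; 0.8 -1.51 2.84 0 0; 0.8 -1.59 3.65 0 0"

```text
clock: 19.4
eef_pos: [0.4813, 0.0526, 0.0946]
tool_rot: [0.742, 0.67, 0.003, -0.003]
ft_force: [-4.8, 12.0, 5.9]
grip_width: 0.0188
grasp_force: 59.1
```

```bash
python3 q.py
```

```text
t 19.4 eef [0.4813 0.0526 0.0946] r 0.0466 ang -92.7 F [-4.8 12.   5.9] needle 1.73 16.1 (125, 133, 100)
```

>>> send_rows:
  motion: "0.8 0.05 0.81 0 0; 0.8 0.22 1.61 0 0; 0.8 0.52 2.37 0 0; 0.8 0.94 3.08 0 0; 0.8 1.45 3.71 0 0"

```text
clock: 19.95
eef_pos: [0.5162, 0.0637, 0.0945]
tool_rot: [0.742, 0.671, 0.001, -0.005]
ft_force: [-13.6, 10.0, 13.5]
grip_width: 0.0185
grasp_force: 60.7
```

```bash
python3 q.py
```

```text
t 19.95 eef [0.5162 0.0637 0.0945] r 0.0482 ang -47.3 F [-13.6  10.   13.5] needle 1.78 17.9 (126, 132, 100)
```

>>> send_rows:
  motion: "0.8 0.61 0.54 0 0; 0.8 1.3 0.98 0 0; 0.8 2.05 1.31 0 0; 0.8 2.84 1.51 0 0; 0.8 3.65 1.59 0 0"

```text
clock: 20.5
eef_pos: [0.535, 0.0946, 0.0945]
tool_rot: [0.742, 0.67, -0.003, -0.002]
ft_force: [-12.6, -2.0, 14.3]
grip_width: 0.0186
grasp_force: 60.7
```

```bash
python3 q.py
```

```text
t 20.5 eef [0.535  0.0946 0.0945] r 0.0517 ang -5.1 F [-12.6  -2.   14.3] needle 1.73 20.1 (126, 133, 100)
```

The full turn is covered and no other bump that high showed up. Back to the high spot.

>>> send_rows:
  motion: "0.8 -0.81 -0.08 0 0; 0.8 -1.6 -0.29 0 0; 0.8 -2.35 -0.61 0 0; 0.8 -3.04 -1.05 0 0; 0.8 -3.65 -1.59 0 0"

```text
clock: 21.05
eef_pos: [0.5177, 0.065, 0.0946]
tool_rot: [0.741, 0.671, 0.003, -0.005]
ft_force: [-6.2, 15.3, 6.6]
grip_width: 0.0182
grasp_force: 60.1
```

>>> send_rows:
  motion: "0.8 -0.52 -0.63 0 0; 0.8 -0.93 -1.33 0 0; 0.8 -1.23 -2.09 0 0; 0.8 -1.4 -2.89 0 0; 0.8 -1.45 -3.71 0 0"

```text
clock: 21.55
eef_pos: [0.4838, 0.0527, 0.0947]
tool_rot: [0.742, 0.671, 0.005, -0.0]
ft_force: [5.2, 8.0, -4.1]
grip_width: 0.0184
grasp_force: 59.0
```

>>> send_rows:
  motion: "0.8 0.08 -0.81 0 0; 0.8 0.29 -1.6 0 0; 0.8 0.61 -2.35 0 0; 0.8 1.05 -3.04 0 0; 0.8 1.59 -3.65 0 0"

```text
clock: 22.05
eef_pos: [0.4484, 0.0668, 0.0946]
tool_rot: [0.743, 0.669, 0.0, 0.004]
ft_force: [2.0, -8.5, 3.1]
grip_width: 0.0186
grasp_force: 59.5
```

```bash
python3 q.py
```

```text
t 22.05 eef [0.4484 0.0668 0.0946] r 0.0478 ang -137.3 F [ 2.  -8.5  3.1] needle 3.25 21.6 (121, 135, 100)
```

>>> send_rows:
  motion: "0.8 0 -0.1 0 0; 0.8 0 -0.1 0 0; 0.8 0 -0.1 0 0"

```text
clock: 22.4
eef_pos: [0.4461, 0.069, 0.0945]
tool_rot: [0.743, 0.67, 0.001, 0.001]
ft_force: [-2.0, -1.2, 8.1]
grip_width: 0.0182
grasp_force: 60.1
```

Back at the peak (TCP 0.446, 0.069) with little load. I'll release and lift.

>>> send_rows:
  motion: "0.5 0 0 0 0; 0.1 0 0 0 0; -0.3 0 0 0 0; -0.3 0 0 0 0; -0.3 0 0 0 0"

```text
clock: 22.9
eef_pos: [0.4452, 0.069, 0.0932]
tool_rot: [0.743, 0.67, -0.0, -0.0]
ft_force: [0.1, 0.5, 0.4]
grip_width: 0.0556
grasp_force: 0.0
```

>>> send_rows:
  motion: "-0.3 0 0 -3 0; -0.3 0 0 -6 0; -0.3 0 0 -10 0; -0.3 0 0 -10 0; -0.3 0 0 -10 0"

```text
clock: 23.4
eef_pos: [0.446, 0.0691, 0.1942]
tool_rot: [0.743, 0.67, 0.001, 0.001]
ft_force: [0.0, -0.1, -1.0]
grip_width: 0.0552
grasp_force: 0.0
```

```bash
python3 q.py
```

```text
t 23.4 eef [0.446  0.0691 0.1942] r 0.0481 ang -141.3 F [ 0.  -0.1 -1. ] needle 3.3 24.4 (122, 134, 100)
```

```bash
python3 -c "
from h import *
print(workorder.job_done())"
```

```text
the job is handed in; nothing more can be done
None
```

The job is handed in, with no verdict returned: the indicator was set at about 4.45 mm (needle 1.78 rad), the pulley was turned all the way round, and it was left with the high spot under the plunger (needle 3.3 rad, about 8.2 mm pressed in) and the hand clear.

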